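# Clamp a dropping bottle on the bench shaker

### The arm

A 6-joint arm with a two-finger parallel gripper is mounted at the origin on the work surface; the furniture and walls round the work are solid. World frame = base frame: x ahead of the robot, y to its left, z up, the work surface at z = 0. Lengths are in mm, angles in rad, forces in N, time in s.
With the tool pointing down it reaches from about 275 to 750 mm from the base axis. Payload 10.2 kg.
Tool frame: the origin (TCP) lies midway between the tips of the shut fingers; the grasp point (between the pads) lies 19 mm behind it; z points along the fingers, y is the direction in which the jaws open and shut (so a half turn about z gives the same grasp; the last joint's range is limited). The gripper opens to 85 mm and grips with 20 to 120 N. Pads are 22 mm wide; open, the fingers measure 114 mm over their backs; the gripper's body (76 mm by 85 mm) begins 54 mm behind the grasp point. The pads swing forward as they close: fully open they stand 13 mm farther back than shut.
Start: joints at [0.942, 0.313, 1.498, -0, 1.331, -0.223], TCP at [207.259, 482.364, 231.294] pointing down, gripper open.
Joint ranges: [-2.94, 2.94], [-0.97, 2.17], [0.19, 2.56], [-1.23, 4.37], [0.02, 3.11], [-2.88, 2.88]. Speed limits (rad/s): [2.39, 2.39, 3.01, 3.14, 3.14, 3.14].

### API

Orientations are given as a unit quaternion [w, x, y, z].
In Python, from rig import sense, optics, ctrl gives the robot as it stands.
- The arm moves only by the tool play_rows, never from a script. Its argument "plan" is a list of rows, each a list of 7 numbers: the shift along the world's x, y, z in mm, then the turn, a rotation vector about the world's x, y, z in rad, then the opening, from -1 (shut) to 1 (fully open), so that 0 is half open. A call has 1 to 5 rows; each row shifts and turns the pose as measured when the row begins; what a row does not reach is not made up. A row lasts 1/12 s, in which the tool goes at most 41.7 mm and 7.16 degrees, less where a joint would pass 70% of its speed; a pose out of reach is approached as far as the arm can. A call is refused whole if a number of a shift passes 41.7 or a number of a turn 0.125, either way. A call with a gripper value outside its range is refused whole. The fingers move at their own pace and stop on an object; "grip_force" is the grip in N (left out, the last holds). Time passes only in rows, so rows that do not move let the fingers close. It gives the time, the measured TCP pose, the force and the opening at its end, in the units of the state.
- sense(): the state, without advancing time (a new reading comes with each control period).
- optics.capture(name): name is "side" or "top"; returns a dict with "img" (400x640x3 uint8, blue, green, red), "fx", "fy", "cx", "cy" (pixels), "dist" ([k1, k2, p1, p2, k3] as OpenCV has them; the pictures are not rectified), "world_to_cam" (4x4, takes a point from world to camera coordinates). Camera axes: x right, y up, looking along -z (the intrinsics and any distortion apply to the point x, -y, -z); pixel columns grow to the right and rows downward; lengths in mm; the calibration is good to about 2 mm. A picture is of the moment at which its call begins. There is no depth.
- ctrl.finish_job(): hands the job in, once; it reports no verdict.
The state is a dict: "time_s": time; "joints": joint angles; "dq": joint speeds; "tau": joint torques, N m; "eef_pos": TCP position; "ee_rot": TCP orientation; "force": force on the tool from outside, world axes, zero at the start; "wrist_torque": the same for the moment, N m; "grip_width": opening from 0.0 (shut) to 1.0 (fully open).
Only numpy, scipy, OpenCV 4.12 (cv2) and the standard library are available. Lean on these libraries where they do the work, as an engineer would, in place of code of your own. Each camera call takes 0.05 s, during which the arm holds its last target. There are 200 camera calls.

### The job

Get the small amber dropping bottle ready for shaking: stand it upright on the shaker platform in the gap between the clamp jaw and the two rubber-sleeved posts and let it go, then wind the jaw up with its round knob, which travels along with the jaw as it turns, until the bottle is pressed home against both posts. It is glass, so finish by feel: leave it nipped with about 12 N and never press it with more than 25 N. Leave the other things on the bench where they are.

Things in the scene. Friction and masses are not known exactly. Their poses are not given: they have to be found in the camera images.
- bottle: Small amber glass dropping bottle with a white cap and nozzle: round, 40 mm diameter up to about 48 mm high, cap 29 mm wide from 49 to 69 mm, 81 mm high in all, about 90 g. Origin: centre of its underside, z up. Grasp across the body with the fingertips about 33 mm above the underside, so that they stay above the posts and the jaw.
- shaker: Bench shaker, 276 mm long (x) by 180 mm wide (y), fixed, switched off. Origin: centre of its underside; x points from the control panel to the posts; the flat grey platform on which the bottle shall stand lies 70 mm above the origin.
- stop_block: Aluminium block at the far end of the platform with two upright rubber-sleeved posts, 12 mm thick and 27 mm high, that form a notch open toward the jaw. Axes as the shaker's. Origin, on the platform surface: where the bottle's centre stands when home with the posts at mid slot; the posts are set up to 5 mm nearer or farther along x, which this pose does not show.
- carriage: Clamp carriage, slides along the shaker's x on two rods. Origin: on the knob axis, on the platform surface. Its arm and jaw plate reach 28 mm above the platform; the rubber jaw pad (54 mm wide, 8 to 26 mm above the platform) has its face 94.5 to 97.5 mm ahead (+x) of the origin, as last set by its studs, and gives 1 mm for 15 N. At the start 15 to 41 mm are to go until the bottle is nipped.
- feed_knob: The knob, geared to a fixed rack. Origin on its axis at platform height; its yaw turns with it. Unloaded it takes 0.27 N m to turn; each N on the bottle adds 0.011 N m, and a push along the slide helps, 1 N like 0.011 N m. Its friction (24 N along the slide) keeps the clamp shut and at rest also hides the load in force readings: compare readings taken after equal small turns.
- jar: Bystander: white plastic jar with a red lid, 45 mm diameter, 62 mm high. Origin: centre of the underside.
- dropper: Bystander: white dropper bottle, 24 mm diameter, 68 mm high. Origin: centre of the underside.
- flask: Bystander: stoppered conical glass flask, 68 mm diameter, 121 mm high. Origin: centre of the underside.
- timer: Bystander: small bench timer, 49 x 60 x 54 mm. Origin: centre of the underside.
- knob_grip (a point): Point on the vertical axis of the black round ribbed knob, half way up it: 47 mm diameter, from 37 to 63 mm above the platform, with room for fingertips down to 28 mm above the platform. Clockwise seen from above winds the jaw, and the knob with it, toward the posts along the shaker's +x, 11 mm per radian, 5 rad in all.
Not all that is in view belongs to the job. Leave any green or turquoise look-alike of the bottle alone.

How it is judged:
By the outcome, as a careful person would: the job done as asked, in the order asked, and still so for the second after the job is handed in, with the robot touching nothing.
It also fails if it takes over 72 s, if anything falls off the work surface, if the arm or the gripper's body presses on something with over 40 N, if the wrist force passes 120 N, or if a joint passes its speed limit or range.

## Working session

There is one attempt and no reset: what is moved stays moved. The work goes in short steps, Python scripts to look and compute and a tool call to move; the robot and the scene stay as the last step left them, time stands still between calls to the robot, and variables do not carry over. Pictures are saved under pics/ and viewed, about 8 in all and at most 12, crops included, and the job is handed in when it is done.

Besides the shell and the picture viewer there is one more tool, called after "Emit:" as name(argument=value, ...) on one line, values as JSON. play_rows: Moves the arm, as the interface text tells. Its arguments: {"type":"object","properties":{"plan":{"type":"array"},"grip_force":{"type":"number"}},"required":["plan"]}

```bash
mkdir -p pics; ls; cat > h.py <<'E'
import numpy as np, cv2
from rig import sense, optics, ctrl
def cap(name,fn=None):
    c=optics.capture(name)
    if fn: cv2.imwrite('pics/'+fn,c['img'])
    return c
def K(c): return np.array([[c['fx'],0,c['cx']],[0,c['fy'],c['cy']],[0,0,1.]])
def ray(c,px):
    u=cv2.undistortPoints(np.array([[px]],float),K(c),np.array(c['dist'],float))[0,0]
    T=np.array(c['world_to_cam']);R,t=T[:3,:3],T[:3,3]
    d=R.T@np.array([u[0],-u[1],-1.]); return -R.T@t,d/np.linalg.norm(d)
def atz(c,px,z):
    o,d=ray(c,px); return o+d*(z-o[2])/d[2]
def proj(c,P):
    P=np.atleast_2d(np.array(P,float));T=np.array(c['world_to_cam'])
    q=P@T[:3,:3].T+T[:3,3]; q=q*np.array([1,-1,-1])
    return cv2.projectPoints(q,np.zeros(3),np.zeros(3),K(c),np.array(c['dist'],float))[0][:,0]
def tri(c1,p1,c2,p2):
    (o1,d1),(o2,d2)=ray(c1,p1),ray(c2,p2)
    s=np.linalg.lstsq(np.stack([d1,-d2],1),o2-o1,rcond=None)[0]
    a,b=o1+s[0]*d1,o2+s[1]*d2; return (a+b)/2,np.linalg.norm(a-b)
E
python3 - <<'E'
from h import *
import pickle
for n in('side','top'):
    c=cap(n,n+'0.png'); pickle.dump(c,open(n+'0.pkl','wb'))
    o,d=ray(c,(320,200)); print(n,o.round(),d.round(2),c['fx'],c['dist'])
s=sense(); print({k:np.round(v,3) for k,v in s.items()})
E
```

```text
pics
side [-159.  315.  468.] [ 0.88 -0.22 -0.42] 413.05380600223515 [0.03477225 0.         0.         0.         0.        ]
top [ 388.  130. 1140.] [ 0.18  0.   -0.98] 460.1966385909719 [-0.04660711  0.          0.          0.          0.        ]
{'time_s': np.float64(0.1), 'joints': array([ 0.942,  0.313,  1.498,  0.   ,  1.331, -0.223]), 'dq': array([-0.001, -0.001, -0.002,  0.001,  0.001, -0.002]), 'tau': array([ 2.0000e-03, -4.1289e+01, -2.6014e+01, -0.0000e+00,  3.0000e-03,
        0.0000e+00]), 'eef_pos': array([207.12 , 482.174, 230.792]), 'ee_rot': array([-0.   ,  0.202,  0.979, -0.001]), 'force': array([-0.175, -0.457,  0.553]), 'wrist_torque': array([0.033, 0.   , 0.009]), 'grip_width': np.float64(0.998)}
```

View pics/top0.png

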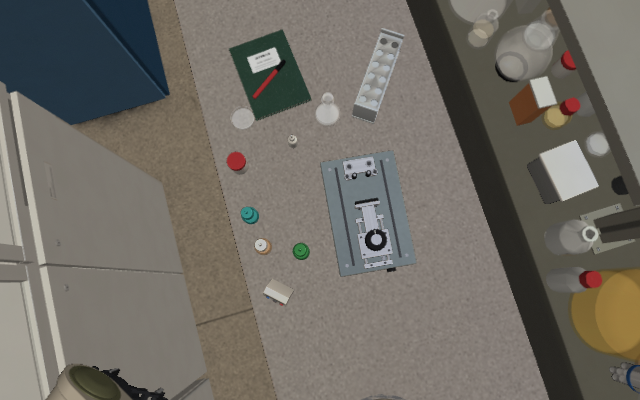

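View pics/side0.png

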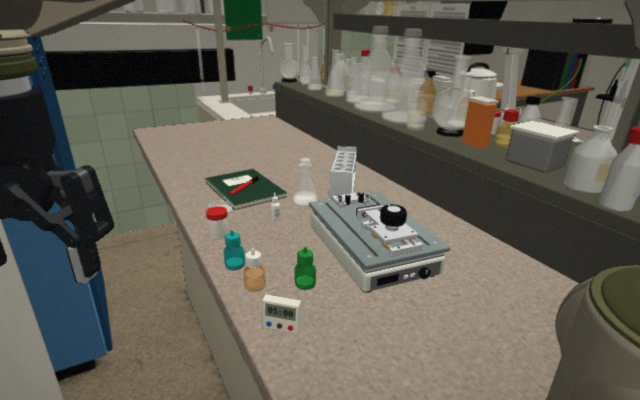

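Top view: the amber bottle with the white cap is at (262,246), side view (255,275). Things it could be confused with are the teal bottle (249,215), the green bottle (301,251) and the white dropper (292,140). The shaker is centred near (367,213), the posts at (352,176) and (370,174), and the knob at (376,240). I'll check the choice in one close crop.

```bash
python3 - <<'E'
import cv2,numpy as np
t=cv2.imread('pics/top0.png');s=cv2.imread('pics/side0.png')
a=cv2.resize(t[145:285,315:420],None,fx=4,fy=4,interpolation=cv2.INTER_CUBIC) #420x560
b=cv2.resize(t[225:270,240:320],None,fx=4,fy=4,interpolation=cv2.INTER_CUBIC) #320x180
d=cv2.resize(s[225:305,215:325],None,fx=3.3636,fy=3.3636,interpolation=cv2.INTER_CUBIC)
o=np.zeros((560,800,3),np.uint8);o[:560,:420]=a;o[:180,425:745]=b;o[190:190+d.shape[0],425:425+d.shape[1]]=d
cv2.imwrite('pics/c1.png',o)
E
```

```text
(no output)
```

View pics/c1.png

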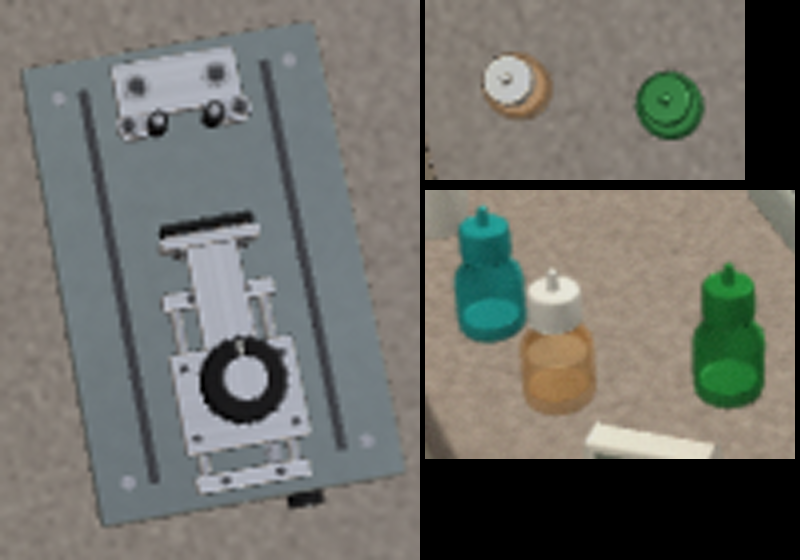

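The amber bottle's cap centre is at crop (508,80), confirmed by its amber body and white cap. The teal and green ones are decoys. The posts are at crop (157,122) and (213,112), the knob disc at (245,378), and the pad's front edge runs from (161,228) to (257,213).

```bash
cat > m.py <<'E'
from h import *
import pickle
t=pickle.load(open('top0.pkl','rb'));s=pickle.load(open('side0.pkl','rb'))
f=lambda x,y,ox=315,oy=145:((x+.5)/4-.5+ox,(y+.5)/4-.5+oy)
b=lambda x,y:f(x-425,y,240,225)
sd=lambda x,y:((x-425+.5)/3.3636-.5+215,(y-190+.5)/3.3636-.5+225)
E
python3 - <<'E'
from m import *
print('corners',[atz(t,f(*p),70).round(1)[:2] for p in [(23,71),(313,22),(404,475),(105,526)]])
print('posts z97',[atz(t,f(*p),97).round(1)[:2] for p in [(157,119),(213,109)]])
print('knob z133',atz(t,f(245,378),133).round(1))
print('pad top z96',[atz(t,f(*p),96).round(1)[:2] for p in [(161,226),(255,212)]])
print('bottle nozzle z81',atz(t,b(506,77),81).round(1),'cap z69',atz(t,b(508,80),69).round(1))
print('tri',tri(t,b(506,77),s,sd(552,271)))
print('side cap bottom etc: base center z0',atz(s,sd(560,396),0).round(1))
print('decoys green', atz(t,b(667,99),81).round(1),'teal',atz(t,(249,215),75).round(1))
E
```

```text
corners [array([669.7, 129.7]), array([695.9, -46. ]), array([424. , -84.3]), array([399.5,  89.1])]
posts z97 [array([631.9,  52.5]), array([637. ,  19.6])]
knob z133 [476.8  12.4 133. ]
pad top z96 [array([568.8,  52.5]), array([575.7,  -2.1])]
bottle nozzle z81 [477.1 273.5  81. ] cap z69 [476.4 274.   69. ]
tri (array([477.54651518, 275.06379838,  78.13137159]), np.float64(2.2828687933566854))
side cap bottom etc: base center z0 [474.4 276.1   0. ]
decoys green [462.3 181.1  81. ] teal [545.8 299.8  75. ]
```

Emit:
play_rows(plan=[[28,-21,-4,0,0,0.11,0.4],[28,-21,-6,0,0,0.11,0.4],[28,-21,-8,0,0,0.11,0.4],[28,-21,-8,0,0,0.11,0.4],[28,-21,-8,0,0,0.11,0.4]], grip_force=20)

```text
time_s: 0.52
eef_pos: [345.0, 377.4, 196.3]
ee_rot: [-0.001, -0.083, 0.997, 0.0]
force: [0.8, 0.2, 0.4]
grip_width: 0.701
```

Emit:
play_rows(plan=[[28,-21,-8,0,0,0,0.4],[28,-21,-8,0,0,0,0.4],[28,-21,-8,0,0,0,0.4],[0,0,0,0,0,0,0.4],[0,0,0,0,0,0,0.4]])

```text
time_s: 0.93
eef_pos: [435.9, 305.7, 168.0]
ee_rot: [-0.003, -0.083, 0.997, -0.001]
force: [-0.2, 0.0, 0.5]
grip_width: 0.702
```

Emit:
play_rows(plan=[[20,-16,-10,0,0,-0.02,0.4],[20,-15,-20,0,0,0,0.4],[2,-1,-20,0,0,0,0.4],[0,0,0,0,0,0,0.4],[0,0,0,0,0,0,0.4]])

```text
time_s: 1.35
eef_pos: [477.7, 274.6, 117.3]
ee_rot: [-0.002, -0.074, 0.997, -0.001]
force: [-0.6, -0.1, 0.7]
grip_width: 0.701
```

```bash
python3 - <<'E'
from h import *
import pickle
s=sense();print({k:np.round(s[k],3) for k in('eef_pos','ee_rot','force','wrist_torque','joints')})
c=cap('side');d=cap('top')
for n,q in(('s1',c),('t1',d)):pickle.dump(q,open(n+'.pkl','wb'))
o=np.zeros((480,800,3),np.uint8)
a=cv2.resize(c['img'][180:300,205:305],None,fx=4,fy=4,interpolation=cv2.INTER_CUBIC);o[:480,:400]=a
b=cv2.resize(d['img'][190:290,220:320],None,fx=4,fy=4,interpolation=cv2.INTER_CUBIC);o[:400,400:]=b
cv2.imwrite('pics/c2.png',o)
p=s['eef_pos'];print(proj(c,p),proj(d,p), proj(c,[[p[0],p[1],33]]))
E
```

```text
{'eef_pos': array([477.715, 274.634, 117.34 ]), 'ee_rot': array([-0.002, -0.074,  0.997, -0.001]), 'force': array([-0.618, -0.093,  0.671]), 'wrist_torque': array([-0.025,  0.037, -0.021]), 'joints': array([ 0.309,  0.485,  1.562,  0.   ,  1.099, -1.411])}
[[252.1278108  229.38183339]] [[257.17757511 242.29204847]] [[254.54999511 269.9014544 ]]
```

View pics/c2.png

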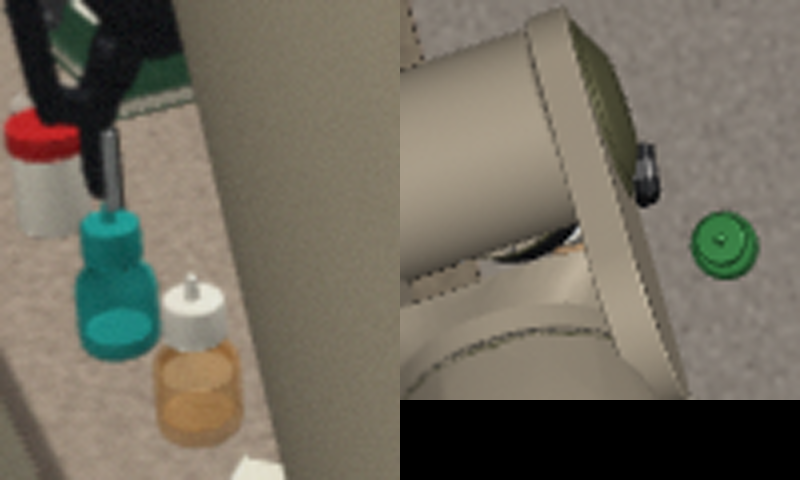

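The amber bottle lies directly under the tool: its nozzle is at crop (192,285) and the TCP's axis projects onto the bottle. The teal bottle is well behind and green is to the right. I'm descending to grasp.

Emit:
play_rows(plan=[[0,0,-30,0,0,0,0.4],[0,0,-30,0,0,0,0.4],[0,0,-26,0,0,0,0.4],[0,0,0,0,0,0,0.4],[0,0,0,0,0,0,0.4]])

```text
time_s: 1.87
eef_pos: [478.5, 279.6, 37.3]
ee_rot: [0.004, -0.077, 0.997, 0.001]
force: [0.2, 0.6, 0.7]
grip_width: 0.699
```

```bash
python3 - <<'E'
from h import *
s=sense();print({k:np.round(s[k],3) for k in('eef_pos','ee_rot','force','wrist_torque','joints')})
E
```

```text
{'eef_pos': array([478.46 , 279.551,  37.269]), 'ee_rot': array([ 0.004, -0.077,  0.997,  0.001]), 'force': array([0.229, 0.58 , 0.735]), 'wrist_torque': array([ 0.031, -0.01 , -0.017]), 'joints': array([ 3.170e-01,  5.970e-01,  1.624e+00,  1.000e-03,  9.110e-01,
       -1.409e+00])}
```

Emit:
play_rows(plan=[[-1,-3,-3,0,0.008,0,0.4],[-1,-2,-4,0,0,0,0.4],[0,0,0,0,0,0,0.4],[0,0,0,0,0,0,0.4]])

```text
time_s: 2.2
eef_pos: [478.3, 275.8, 35.7]
ee_rot: [0.004, -0.078, 0.997, 0.003]
force: [-0.5, 0.5, 0.7]
grip_width: 0.698
```

Emit:
play_rows(plan=[[-2,-2,-5,0,0.008,0,0.4],[-1,0,-3,0,0,0,0.4],[0,0,0,0,0,0,0.4],[0,0,0,0,0,0,0.4]])

```text
time_s: 2.53
eef_pos: [475.8, 273.7, 28.7]
ee_rot: [0.001, -0.078, 0.997, 0.003]
force: [-0.1, -0.1, -0.3]
grip_width: 0.7
```

Emit:
play_rows(plan=[[1.5,0,2,0,0,0,0.2],[0,0,0,0,0,0,0],[0,0,0,0,0,0,-0.3],[0,0,0,0,0,0,-1],[0,0,0,0,0,0,-1]], grip_force=20)

```text
time_s: 2.95
eef_pos: [477.7, 273.8, 31.1]
ee_rot: [0.001, -0.078, 0.997, 0.003]
force: [0.1, 0.2, 0.3]
grip_width: 0.418
```

Emit:
play_rows(plan=[[0,0,0,0,0,0,-1],[0,0,0,0,0,0,-1],[0,0,0,0,0,0,-1]])

```text
time_s: 3.2
eef_pos: [477.7, 273.8, 31.1]
ee_rot: [0.001, -0.078, 0.997, 0.003]
force: [0.4, 0.7, -0.7]
grip_width: 0.413
```

Emit:
play_rows(plan=[[0,0,5,0,0,0,-1],[0,0,15,0,0,0,-1],[0,0,25,0,0,0,-1],[0,0,35,0,0,0,-1],[0,0,35,0,0,0,-1]])

```text
time_s: 3.62
eef_pos: [472.9, 272.1, 143.6]
ee_rot: [-0.007, -0.078, 0.997, 0.001]
force: [0.3, -0.2, -0.6]
grip_width: 0.419
```

Emit:
play_rows(plan=[[0,0,30,0,0,0,-1],[0,0,15,0,0,0,-1],[0,0,0,0,0,0,-1],[0,0,0,0,0,0,-1]])

```text
time_s: 3.95
eef_pos: [474.4, 272.8, 199.0]
ee_rot: [-0.001, -0.078, 0.997, 0.003]
force: [-0.4, 0.0, -0.9]
grip_width: 0.414
```

```bash
python3 - <<'E'
from h import *
import pickle
s=sense();print({k:np.round(s[k],3) for k in('eef_pos','ee_rot','force','wrist_torque','joints')})
c=cap('side');p=s['eef_pos'];q=proj(c,p)[0];print(q)
x,y=int(q[0])-50,int(q[1])-50;print(x,y)
cv2.imwrite('pics/c3.png',cv2.resize(c['img'][y:y+100,x:x+100],None,fx=5,fy=5,interpolation=cv2.INTER_CUBIC))
pickle.dump(c,open('s2.pkl','wb'))
E
```

```text
{'eef_pos': array([474.373, 272.752, 199.016]), 'ee_rot': array([-0.001, -0.078,  0.997,  0.003]), 'force': array([-0.355,  0.023, -0.926]), 'wrist_torque': array([ 0.042, -0.019,  0.061]), 'joints': array([ 0.305,  0.387,  1.48 ,  0.006,  1.275, -1.424])}
[250.82301705 186.71699915]
200 136
```

View pics/c3.png

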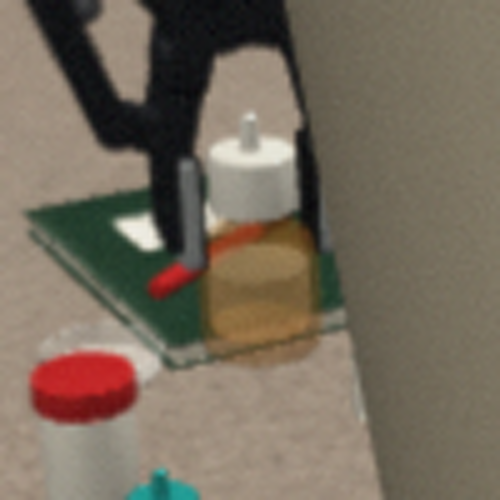

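Bottle is held and off the table: nozzle tip at crop (250,117), base centre at about (263,340). I'll check tilt and slip against the projection of an upright bottle.

```bash
python3 - <<'E'
from h import *
import pickle
c=pickle.load(open('s2.pkl','rb'));p=np.array([474.4,272.8,199.0])
for dz in(-31,50-0,18,38): print(dz,(proj(c,p+[0,0,dz])[0]-[200,136])*5+2)
th=np.linspace(0,2*np.pi,60);r=np.stack([20*np.cos(th),20*np.sin(th),0*th],1)
q=(proj(c,p+[0,0,-31]+r)-[200,136])*5+2;print(q.min(0),q.max(0))
q=(proj(c,p+[0,0,38]+r*.725)-[200,136])*5+2;print(q.min(0),q.max(0))
E
```

```text
-31 [261.0583532 340.7433478]
50 [247.20652251 110.81535809]
18 [252.89075487 204.58564971]
38 [249.37247656 146.45235823]
[200.28394362 315.70755583] [321.28607547 367.09198962]
[203.30538806 131.09637052] [295.1049683 162.4217341]
```

Emit:
play_rows(plan=[[10,-16,0,0,0,0,-1],[17,-30,0,0,0,0,-1],[17,-30,0,0,0,0,-1],[17,-30,0,0,0,0,-1],[17,-30,0,0,0,0,-1]])

```text
time_s: 4.42
eef_pos: [548.8, 136.6, 190.7]
ee_rot: [-0.008, -0.083, 0.997, 0.003]
force: [0.8, 0.2, -0.6]
grip_width: 0.416
```

Emit:
play_rows(plan=[[17,-30,0,0,0,0,-1],[17,-30,-5,0,0,0,-1],[12,-20,-5,0,0,0,-1],[0,0,0,0,0,0,-1],[0,0,0,0,0,0,-1]])

```text
time_s: 4.83
eef_pos: [595.7, 46.0, 169.9]
ee_rot: [-0.015, -0.08, 0.997, 0.004]
force: [0.1, -0.1, 0.6]
grip_width: 0.419
```

Emit:
play_rows(plan=[[8,-7,0,-0.004,-0.03,-0.015,-1],[7,-6,0,0,0,0,-1],[0,0,0,0,0,0,-1],[0,0,0,0,0,0,-1]])

```text
time_s: 5.17
eef_pos: [608.9, 35.2, 166.1]
ee_rot: [-0.004, -0.073, 0.997, 0.002]
force: [0.8, 0.1, -0.2]
grip_width: 0.42
```

Emit:
play_rows(plan=[[1,-1.5,-12,0,-0.006,0,-1],[0.5,-1,-12,0,0,0,-1],[0,0,-10,0,0,0,-1],[0,0,0,0,0,0,-1],[0,0,0,0,0,0,-1]])

```text
time_s: 5.58
eef_pos: [609.1, 35.9, 129.8]
ee_rot: [-0.002, -0.075, 0.997, 0.002]
force: [0.1, -0.7, -0.3]
grip_width: 0.419
```

```bash
python3 - <<'E'
from h import *
import pickle
s=sense();print({k:np.round(s[k],3) for k in('eef_pos','ee_rot','force','wrist_torque','joints')})
o=np.zeros((480,800,3),np.uint8)
for i,(n,P) in enumerate((('side',[590,30,90]),('top',[610,30,100]))):
    c=cap(n);pickle.dump(c,open(n+'3.pkl','wb'));q=proj(c,P)[0];x,y=int(q[0])-40,int(q[1])-50;print(n,x,y)
    if i==0:
        o[:480,:400]=cv2.resize(c['img'][y+0:y+96,x:x+80],None,fx=5,fy=5,interpolation=cv2.INTER_CUBIC)
    else: o[:480,400:]=cv2.resize(c['img'][y:y+96,x:x+80],None,fx=5,fy=5,interpolation=cv2.INTER_CUBIC)
cv2.imwrite('pics/c4.png',o)
E
```

```text
{'eef_pos': array([609.115,  35.862, 129.799]), 'ee_rot': array([-0.002, -0.075,  0.997,  0.002]), 'force': array([ 0.083, -0.692, -0.32 ]), 'wrist_torque': array([ 0.025, -0.002, -0.009]), 'joints': array([-0.135,  0.59 ,  1.353,  0.004,  1.204, -1.858])}
side 323 154
top 324 133
```

View pics/c4.png

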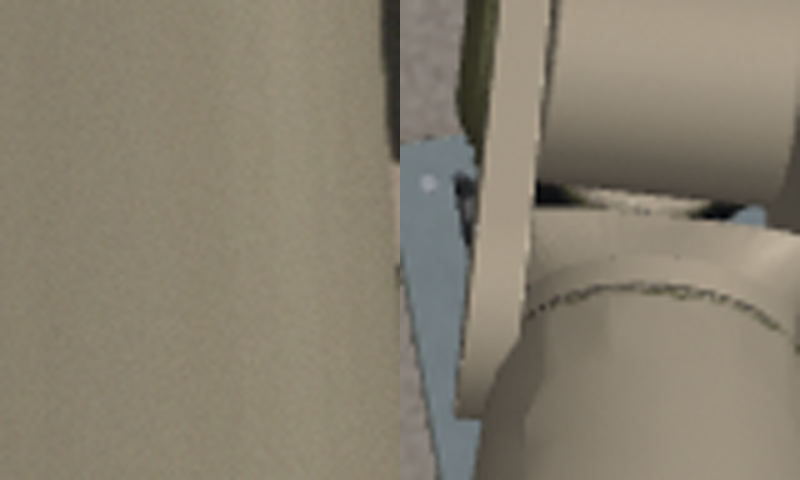

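Both views are blocked by the arm (only beige link around the target), so I place by numbers and check after release.

Emit:
play_rows(plan=[[1.5,-3,0,0,0,0,-1],[1,-2,0,0,0,0,-1],[0,0,0,0,0,0,-1],[0,0,0,0,0,0,-1]])

```text
time_s: 6.02
eef_pos: [612.8, 30.1, 131.9]
ee_rot: [-0.001, -0.075, 0.997, 0.002]
force: [0.5, -0.3, -1.1]
grip_width: 0.415
```

Emit:
play_rows(plan=[[-1.5,1,-7,0,0,0,-1],[0,0,-7,0,0,0,-1],[0,0,-6,0,0,0,-1],[0,0,0,0,0,0,-1],[0,0,0,0,0,0,-1]])

```text
time_s: 6.43
eef_pos: [610.9, 31.1, 109.6]
ee_rot: [-0.001, -0.075, 0.997, 0.002]
force: [0.0, 0.3, -0.5]
grip_width: 0.416
```

Emit:
play_rows(plan=[[0,1,-3,0,0,0,-1],[0,0.5,-2.5,0,0,0,-1],[0,0,0,0,0,0,-1],[0,0,0,0,0,0,-1]])

```text
time_s: 6.77
eef_pos: [610.8, 32.9, 103.3]
ee_rot: [-0.001, -0.075, 0.997, 0.002]
force: [-0.9, 0.6, -0.6]
grip_width: 0.416
```

Emit:
play_rows(plan=[[0,0,-1.5,0,0,0,-1],[0,0,0,0,0,0,-1],[0,0,0,0,0,0,-1]])

```text
time_s: 7.02
eef_pos: [611.0, 32.9, 102.0]
ee_rot: [-0.001, -0.075, 0.997, 0.002]
force: [-0.9, 0.2, -1.3]
grip_width: 0.418
```

Emit:
play_rows(plan=[[0,0,-1,0,0,0,-1],[0,0,0,0,0,0,-1],[0,0,0,0,0,0,-1]])

```text
time_s: 7.27
eef_pos: [611.2, 32.9, 101.3]
ee_rot: [-0.0, -0.075, 0.997, 0.002]
force: [-0.1, -0.8, -1.2]
grip_width: 0.413
```

Emit:
play_rows(plan=[[0,0,-1,0,0,0,-1],[0,0,0,0,0,0,-1],[0,0,0,0,0,0,-1]])

```text
time_s: 7.52
eef_pos: [611.6, 32.8, 101.4]
ee_rot: [0.0, -0.075, 0.997, 0.002]
force: [-0.0, -0.2, -1.4]
grip_width: 0.414
```

Emit:
play_rows(plan=[[-0.5,0,-1.5,0,0,0,-1],[0,0,-0.5,0,0,0,-1],[0,0,0,0,0,0,-1]])

```text
time_s: 7.77
eef_pos: [612.0, 32.9, 101.3]
ee_rot: [0.002, -0.075, 0.997, 0.002]
force: [-0.9, 0.3, -0.1]
grip_width: 0.413
```

Down-force has unloaded and z has stopped, so the bottle stands. Releasing.

Emit:
play_rows(plan=[[0,0,0,0,0,0,-0.1],[0,0,0,0,0,0,0.1],[0,0,0,0,0,0,0.3],[0,0,0,0,0,0,0.3],[0,0,0,0,0,0,0.3]])

```text
time_s: 8.18
eef_pos: [611.7, 32.8, 100.4]
ee_rot: [0.002, -0.075, 0.997, 0.002]
force: [0.2, -0.8, -0.3]
grip_width: 0.649
```

Emit:
play_rows(plan=[[0,0,5,0,0,0,0.3],[0,0,20,0,0,0,0.3],[0,0,30,0,0,0,0.3],[0,0,30,0,0,0,0.3],[0,0,20,0,0,0,0.3]])

```text
time_s: 8.6
eef_pos: [608.5, 33.1, 204.8]
ee_rot: [-0.004, -0.075, 0.997, 0.003]
force: [0.4, 0.1, 0.8]
grip_width: 0.65
```

Emit:
play_rows(plan=[[-15,20,5,0,0,0,0.3],[-20,30,0,0,0,0,0.3],[-20,35,0,0,0,0,0.3],[-20,35,0,0,0,0,0.3],[-20,35,0,0,0,0,0.3]])

```text
time_s: 9.02
eef_pos: [514.5, 186.1, 217.8]
ee_rot: [0.003, -0.07, 0.998, 0.001]
force: [0.5, 1.0, -0.0]
grip_width: 0.645
```

```bash
python3 - <<'E'
from h import *
import pickle
s=sense();print({k:np.round(s[k],3) for k in('time_s','eef_pos','ee_rot','force','wrist_torque','joints')})
o=np.zeros((560,800,3),np.uint8)
for i,(n,x,y) in enumerate((('top',325,145),('side',300,180))):
    c=cap(n);pickle.dump(c,open(n+'4.pkl','wb'));
    o[:560,i*400:i*400+400]=cv2.resize(c['img'][y:y+112,x:x+80],None,fx=5,fy=5,interpolation=cv2.INTER_CUBIC)
cv2.imwrite('pics/c5.png',o)
E
```

```text
{'time_s': np.float64(9.017), 'eef_pos': array([514.513, 186.14 , 217.783]), 'ee_rot': array([ 0.003, -0.07 ,  0.998,  0.001]), 'force': array([ 0.509,  1.014, -0.019]), 'wrist_torque': array([ 0.041, -0.026, -0.02 ]), 'joints': array([ 0.132,  0.368,  1.456,  0.002,  1.311, -1.579])}
```

View pics/c5.png

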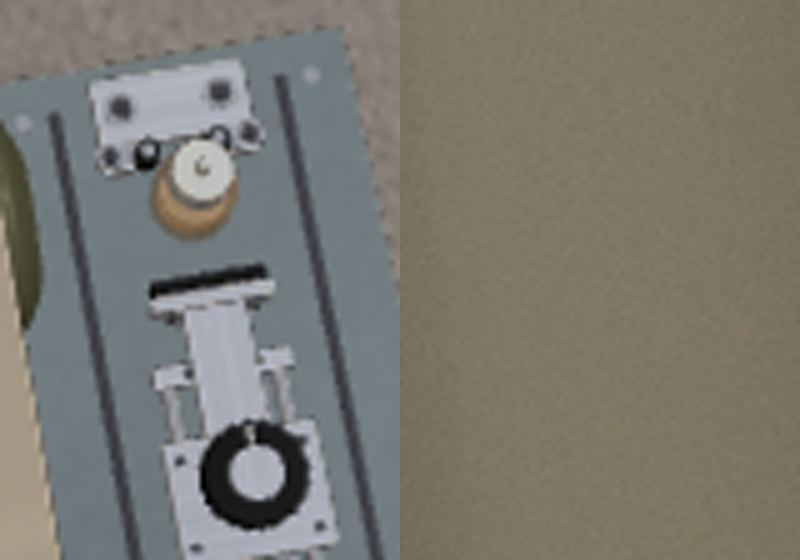

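The bottle stands upright in the gap: nozzle at crop (203,163), body around (194,195), posts at about (148,152) and (219,138). The pad front runs from (150,288) to (267,270), and the knob is at (257,472).

```bash
python3 - <<'E'
from h import *
import pickle
c=pickle.load(open('top4.pkl','rb'))
f=lambda x,y:((x+.5)/5-.5+325,(y+.5)/5-.5+145)
nz=atz(c,f(203,163),151);cap=atz(c,f(203,171),139);kn=atz(c,f(257,472),133)
print(nz,cap,kn)
ux=np.array([.9896,.1437]);uy=np.array([-.1437,.9896])
for n,p in(('nz',nz),('cap',cap),('postmid',np.array([634.5,36])),('padmid',atz(c,f(208,279),96))): d=p[:2]-kn[:2];print(n,d@ux,d@uy)
E
```

```text
[612.22173371  31.77344797 151.        ] [611.29033952  30.73094033 139.        ] [477.08737652  12.10551986 133.        ]
nz 136.55524114740712 0.044574524546419525
cap 135.483725102577 -0.8532496882887273
postmid 159.20916899227188 1.0257835493191045
padmid 93.85805461620518 0.7022618386860149
```

Emit:
play_rows(plan=[[-6,-29,0,0,0,0,0.5],[-6,-29,0,0,0,0,0.5],[-6,-29,-5,0,0,0,0.5],[-6,-29,-5,0,0,0,0.5],[-6,-29,-5,0,0,0,0.5]], grip_force=60)

```text
time_s: 9.53
eef_pos: [481.6, 44.8, 205.5]
ee_rot: [0.005, -0.079, 0.997, 0.002]
force: [0.1, -0.2, -0.2]
grip_width: 0.747
```

Emit:
play_rows(plan=[[-3,-15,0,0,0,0,0.5],[0,0,0,0,0,0,0.5],[0,0,0,0,0,0,0.5]])

```text
time_s: 9.78
eef_pos: [477.6, 24.0, 205.7]
ee_rot: [0.005, -0.076, 0.997, 0.001]
force: [0.2, -0.1, 0.2]
grip_width: 0.75
```

Emit:
play_rows(plan=[[0,-7,-10,0,0.01,0,0.5],[0,-5,-18,0,0,0,0.5],[0,0,-15,0,0,0,0.5],[0,0,0,0,0,0,0.5],[0,0,0,0,0,0,0.5]])

```text
time_s: 10.2
eef_pos: [478.9, 13.0, 160.6]
ee_rot: [0.0, -0.077, 0.997, 0.002]
force: [0.0, 0.4, 0.2]
grip_width: 0.75
```

Emit:
play_rows(plan=[[-1.5,-1,-10,0,0,0,0.5],[0,0,-12,0,0,0,0.5],[0,0,-8,0,0,0,0.5],[0,0,0,0,0,0,0.5],[0,0,0,0,0,0,0.5]])

```text
time_s: 10.62
eef_pos: [479.3, 13.5, 131.7]
ee_rot: [0.002, -0.079, 0.997, 0.001]
force: [0.2, 0.9, -0.2]
grip_width: 0.748
```

Emit:
play_rows(plan=[[-2,-1.5,-10,0,0,0,0.5],[-1,0,-10,0,0,0,0.5],[0,0,-9,0,0,0,0.5],[0,0,0,0,0,0,0.5],[0,0,0,0,0,0,0.5]])

```text
time_s: 11.03
eef_pos: [477.8, 12.3, 103.6]
ee_rot: [0.004, -0.08, 0.997, 0.001]
force: [-0.1, 0.3, 0.4]
grip_width: 0.749
```

Emit:
play_rows(plan=[[0,0,-3,0,0.008,0,0.5],[0,0,0,0,0,0,0.5],[0,0,0,0,0,0,0.5]])

```text
time_s: 11.28
eef_pos: [478.3, 12.3, 101.0]
ee_rot: [-0.0, -0.08, 0.997, 0.001]
force: [0.1, -0.5, 0.2]
grip_width: 0.749
```

```bash
cat > st.py <<'E'
from h import *
from scipy.spatial.transform import Rotation as R
s=sense();w,x,y,z=s['ee_rot'];r=R.from_quat([x,y,z,w]);Y=r.as_matrix()[:,1];Z=r.as_matrix()[:,2]
ux=np.array([.9896,.1437,0]);p=np.array(s['eef_pos'])-[477.1,12.2,0]
print('t',round(s['time_s'],2),'pos',np.round(s['eef_pos'],2),'yaw',round(float(np.arctan2(Y[1],Y[0])),4),'tilt',Z[:2].round(4),'along',round(p@ux,2),'lat',round(p@[-.1437,.9896,0],2),'F',np.round(s['force'],2),'Fx',round(float(np.array(s['force'])@ux),2),'M',np.round(s['wrist_torque'],3),'q6',round(s['joints'][5],3),'g',round(float(s['grip_width']),3))
E
python3 st.py
```

```text
t 11.28 pos [478.34  12.3  101.02] yaw 1.7307 tilt [-0.0004  0.0016] along 1.25 lat -0.08 F [ 0.06 -0.53  0.22] Fx -0.02 M [0.029 0.055 0.013] q6 -1.952 g 0.749
```

Emit:
play_rows(plan=[[0,0,0,0,0,0,0.2],[0,0,0,0,0,0,0],[0,0,0,0,0,0,-1],[0,0,0,0,0,0,-1],[0,0,0,0,0,0,-1]], grip_force=60)

```text
time_s: 11.7
eef_pos: [478.3, 13.8, 102.1]
ee_rot: [0.0, -0.08, 0.997, 0.002]
force: [-0.0, 0.4, -0.2]
grip_width: 0.532
```

```bash
python3 st.py
```

```text
t 11.7 pos [478.3   13.77 102.06] yaw 1.7307 tilt [-0.0001  0.004 ] along 1.41 lat 1.38 F [-0.05  0.35 -0.21] Fx 0.0 M [ 0.014 -0.057 -0.035] q6 -1.952 g 0.532
```

Emit:
play_rows(plan=[[0.5,0.1,0,0,0,-0.05,-1],[1.1,0.15,0,0,0,-0.1,-1],[1.1,0.15,0,0,0,-0.1,-1]])

```text
time_s: 11.95
eef_pos: [481.1, 13.6, 102.1]
ee_rot: [0.0, 0.047, 0.999, 0.001]
force: [-0.1, -0.9, -1.3]
grip_width: 0.536
```

```bash
python3 st.py
```

```text
t 11.95 pos [481.1   13.58 102.09] yaw 1.4758 tilt [0.0009 0.0026] along 4.16 lat 0.79 F [-0.11 -0.87 -1.29] Fx -0.23 M [-0.222  0.034  0.244] q6 -1.695 g 0.536
```

Emit:
play_rows(plan=[[1.1,0.15,0,0,0,-0.1,-1],[1.1,0.15,0,0,0,-0.1,-1],[1.1,0.15,0,0,0,-0.1,-1],[1.1,0.15,0,0,0,-0.1,-1],[1.1,0.15,0,0,0,-0.1,-1]])

```text
time_s: 12.37
eef_pos: [486.4, 13.2, 102.1]
ee_rot: [-0.0, 0.304, 0.953, 0.0]
force: [-1.8, -1.2, 0.3]
grip_width: 0.532
```

```bash
python3 st.py
```

```text
t 12.37 pos [486.4   13.22 102.08] yaw 0.9523 tilt [0.     0.0003] along 9.35 lat -0.33 F [-1.8  -1.24  0.33] Fx -1.96 M [-0.014  0.083  0.297] q6 -1.167 g 0.532
```

Emit:
play_rows(plan=[[1.1,0.15,0,0,0,-0.1,-1],[1.1,0.15,0,0,0,-0.1,-1],[1.1,0.15,0,0,0,-0.1,-1],[1.1,0.15,0,0,0,-0.1,-1]])

```text
time_s: 12.7
eef_pos: [490.2, 13.2, 102.1]
ee_rot: [-0.001, 0.496, 0.868, -0.0]
force: [-3.2, -0.7, 0.6]
grip_width: 0.535
```

```bash
python3 st.py
```

```text
t 12.7 pos [490.22  13.21 102.05] yaw 0.5328 tilt [-0.002   0.0001] along 13.13 lat -0.88 F [-3.15 -0.7   0.63] Fx -3.22 M [0.08  0.009 0.235] q6 -0.745 g 0.535
```

```bash
cat > st2.py <<'E'
from h import *
from scipy.spatial.transform import Rotation as R
ux=np.array([.9896,.1437,0]);A=[]
for i in range(7):
    s=sense();w,x,y,z=s['ee_rot'];Y=R.from_quat([x,y,z,w]).as_matrix()[:,1]
    p=np.array(s['eef_pos'])-[477.1,12.2,0]
    A.append([float(np.arctan2(Y[1],Y[0])),p@ux,p@[-.1437,.9896,0],np.array(s['force'])@ux,np.array(s['force'])@[-.1437,.9896,0],s['wrist_torque'][2]])
    if i<6: optics.capture('top')
A=np.array(A);m=A.mean(0)
print('t',round(s['time_s'],2),'yaw',A[0,0].round(4),A[-1,0].round(4),'along %.2f lat %.2f Fx %.2f Fy %.2f Mz %.3f'%tuple(m[1:]),'sdM',A[:,5].std().round(3),'M0',A[0,5].round(3),'load',round((m[5]-.27)/.011-m[3],1))
E
python3 st2.py
```

```text
t 13.0 yaw 0.5328 0.5398 along 13.15 lat -0.88 Fx -2.98 Fy -1.11 Mz -0.188 sdM 0.182 M0 0.235 load -38.7
```

Emit:
play_rows(plan=[[0.5,0.1,0,0,0,-0.05,-1],[0.5,0.1,0,0,0,-0.05,-1],[0.5,0.1,0,0,0,-0.05,-1]])

```text
time_s: 13.25
eef_pos: [491.5, 13.3, 102.1]
ee_rot: [-0.001, 0.555, 0.832, -0.001]
force: [-2.6, -2.5, -0.2]
grip_width: 0.535
```

```bash
python3 st2.py
```

```text
t 13.55 yaw 0.3935 0.3945 along 14.39 lat -0.99 Fx -2.93 Fy -1.78 Mz -0.134 sdM 0.173 M0 0.237 load -33.8
```

Emit:
play_rows(plan=[[0.5,0.1,0,0,0,-0.05,-1],[0.5,0.1,0,0,0,-0.05,-1],[0.5,0.1,0,0,0,-0.05,-1]])

```text
time_s: 13.8
eef_pos: [492.7, 13.4, 102.1]
ee_rot: [-0.001, 0.615, 0.789, -0.001]
force: [-3.7, -2.4, -0.0]
grip_width: 0.533
```

```bash
python3 st2.py
```

```text
t 14.1 yaw 0.2466 0.248 along 15.65 lat -1.05 Fx -3.78 Fy -1.83 Mz -0.154 sdM 0.17 M0 0.229 load -34.7
```

Emit:
play_rows(plan=[[0.4,0.05,0,0,0,-0.04,-1],[0.4,0.05,0,0,0,-0.04,-1],[0.4,0.05,0,0,0,-0.04,-1]])

```text
time_s: 14.35
eef_pos: [493.7, 13.5, 102.1]
ee_rot: [-0.001, 0.659, 0.752, -0.001]
force: [-3.5, -1.7, 0.4]
grip_width: 0.532
```

```bash
cat > st.py <<'E'
from h import *
from scipy.spatial.transform import Rotation as R
s=sense();w,x,y,z=s['ee_rot'];Y=R.from_quat([x,y,z,w]).as_matrix()[:,1]
ux=np.array([.9896,.1437,0]);uy=[-.1437,.9896,0];p=np.array(s['eef_pos'])-[477.1,12.2,0];F=np.array(s['force']);M=s['wrist_torque'][2]
print('t %.2f yaw %.4f along %.2f lat %.2f z %.1f Fx %.2f Fy %.2f Mz %.3f load %.1f g %.3f'%(s['time_s'],np.arctan2(Y[1],Y[0]),p@ux,p@uy,s['eef_pos'][2],F@ux,F@uy,M,(M-.27)/.011-F@ux,s['grip_width']))
E
python3 st.py
```

```text
t 14.35 yaw 0.1306 along 16.62 lat -1.09 z 102.1 Fx -3.71 Fy -1.18 Mz 0.230 load 0.0 g 0.532
```

Emit:
play_rows(plan=[[0.4,0.05,0,0,0,-0.03,-1],[0.4,0.05,0,0,0,-0.03,-1],[0.4,0.05,0,0,0,-0.03,-1]])

```text
time_s: 14.6
eef_pos: [494.5, 13.6, 102.1]
ee_rot: [-0.001, 0.692, 0.722, -0.002]
force: [-4.5, -1.6, 0.5]
grip_width: 0.531
```

```bash
python3 st.py
```

```text
t 14.60 yaw 0.0422 along 17.39 lat -1.07 z 102.1 Fx -4.70 Fy -0.97 Mz 0.258 load 3.6 g 0.531
```

Emit:
play_rows(plan=[[0.3,0.04,0,0,0,-0.03,-1],[0.3,0.04,0,0,0,-0.03,-1]])

```text
time_s: 14.77
eef_pos: [495.0, 13.7, 102.1]
ee_rot: [-0.001, 0.713, 0.701, -0.002]
force: [-4.6, -1.1, 1.0]
grip_width: 0.537
```

```bash
python3 st.py
```

```text
t 14.77 yaw -0.0164 along 17.88 lat -1.09 z 102.1 Fx -4.72 Fy -0.39 Mz 0.256 load 3.5 g 0.537
```

Emit:
play_rows(plan=[[0.3,0.04,0,0,0,-0.03,-1],[0.3,0.04,0,0,0,-0.03,-1]])

```text
time_s: 14.93
eef_pos: [495.4, 13.8, 102.1]
ee_rot: [-0.001, 0.733, 0.68, -0.002]
force: [-4.5, -1.8, 0.6]
grip_width: 0.53
```

```bash
python3 st.py
```

```text
t 14.93 yaw -0.0749 along 18.37 lat -1.09 z 102.1 Fx -4.70 Fy -1.12 Mz 0.205 load -1.2 g 0.530
```

Emit:
play_rows(plan=[[0.3,0.04,0,0,0,-0.03,-1],[0.3,0.04,0,0,0,-0.03,-1]])

```text
time_s: 15.1
eef_pos: [495.9, 13.9, 102.1]
ee_rot: [-0.001, 0.753, 0.658, -0.003]
force: [-4.0, -1.5, -0.0]
grip_width: 0.53
```

```bash
python3 st.py
```

```text
t 15.10 yaw -0.1333 along 18.87 lat -1.05 z 102.1 Fx -4.13 Fy -0.87 Mz 0.231 load 0.6 g 0.530
```

Emit:
play_rows(plan=[[0.3,0.04,0,0,0,-0.03,-1],[0.3,0.04,0,0,0,-0.03,-1]])

```text
time_s: 15.27
eef_pos: [496.4, 14.0, 102.1]
ee_rot: [-0.0, 0.772, 0.636, -0.003]
force: [-3.8, -0.9, -0.0]
grip_width: 0.531
```

```bash
python3 st.py
```

```text
t 15.27 yaw -0.1918 along 19.33 lat -1.00 z 102.1 Fx -3.90 Fy -0.36 Mz 0.204 load -2.1 g 0.531
```

Emit:
play_rows(plan=[[0.2,0.03,0,0,0,-0.02,-1],[0.2,0.03,0,0,0,-0.02,-1]])

```text
time_s: 15.43
eef_pos: [496.7, 14.0, 102.1]
ee_rot: [-0.0, 0.784, 0.621, -0.003]
force: [-4.7, -2.5, -0.5]
grip_width: 0.529
```

```bash
python3 st.py
```

```text
t 15.43 yaw -0.2311 along 19.70 lat -1.00 z 102.1 Fx -4.99 Fy -1.78 Mz 0.266 load 4.6 g 0.529
```

Emit:
play_rows(plan=[[0.2,0.03,0,0,0,-0.02,-1],[0.2,0.03,0,0,0,-0.02,-1]])

```text
time_s: 15.6
eef_pos: [497.1, 14.1, 102.1]
ee_rot: [-0.0, 0.797, 0.605, -0.003]
force: [-4.3, -1.4, 1.3]
grip_width: 0.53
```

```bash
python3 st.py
```

```text
t 15.60 yaw -0.2722 along 20.03 lat -0.98 z 102.1 Fx -4.45 Fy -0.75 Mz 0.335 load 10.4 g 0.530
```

Torque is rising (contact). Now tiny equal steps to confirm.

Emit:
play_rows(plan=[[0.05,0,0,0,0,-0.006,-1],[0.05,0,0,0,0,-0.006,-1]])

```text
time_s: 15.77
eef_pos: [497.1, 14.2, 102.1]
ee_rot: [-0.0, 0.8, 0.599, -0.003]
force: [-4.1, -1.3, 0.8]
grip_width: 0.533
```

```bash
python3 st.py
```

```text
t 15.77 yaw -0.2854 along 20.12 lat -0.94 z 102.1 Fx -4.22 Fy -0.75 Mz 0.320 load 8.8 g 0.533
```

Emit:
play_rows(plan=[[0.08,0.01,0,0,0,-0.007,-1],[0.08,0.01,0,0,0,-0.007,-1]])

```text
time_s: 15.93
eef_pos: [497.3, 14.2, 102.1]
ee_rot: [-0.0, 0.805, 0.593, -0.003]
force: [-4.7, -1.7, -0.5]
grip_width: 0.533
```

```bash
python3 st.py
```

```text
t 15.93 yaw -0.3000 along 20.26 lat -0.95 z 102.1 Fx -4.86 Fy -0.98 Mz 0.317 load 9.2 g 0.533
```

Emit:
play_rows(plan=[[-0.4,-0.06,0,0,0,0.04,-1],[-0.4,-0.06,0,0,0,0.04,-1],[-0.4,-0.06,0,0,0,0.04,-1],[0.2,0.03,0,0,0,-0.02,-1]])

```text
time_s: 16.27
eef_pos: [496.5, 14.0, 102.1]
ee_rot: [-0.0, 0.774, 0.633, -0.003]
force: [-3.7, -1.0, 0.2]
grip_width: 0.534
```

```bash
python3 st.py
```

```text
t 16.27 yaw -0.2008 along 19.46 lat -1.01 z 102.1 Fx -3.79 Fy -0.47 Mz 0.260 load 2.9 g 0.534
```

Emit:
play_rows(plan=[[0.2,0.03,0,0,0,-0.02,-1]])

```text
time_s: 16.35
eef_pos: [496.7, 14.0, 102.1]
ee_rot: [-0.0, 0.782, 0.624, -0.003]
force: [-3.9, -1.5, -0.4]
grip_width: 0.528
```

```bash
python3 st.py
```

```text
t 16.35 yaw -0.2241 along 19.64 lat -0.99 z 102.1 Fx -4.12 Fy -0.90 Mz 0.277 load 4.8 g 0.528
```

Emit:
play_rows(plan=[[0.2,0.03,0,0,0,-0.02,-1]])

```text
time_s: 16.43
eef_pos: [496.9, 14.1, 102.1]
ee_rot: [-0.0, 0.789, 0.615, -0.003]
force: [-4.7, -0.9, 0.8]
grip_width: 0.534
```

```bash
python3 st.py
```

```text
t 16.43 yaw -0.2472 along 19.84 lat -0.95 z 102.1 Fx -4.74 Fy -0.23 Mz 0.282 load 5.9 g 0.534
```

Emit:
play_rows(plan=[[0.2,0.03,0,0,0,-0.02,-1]])

```text
time_s: 16.52
eef_pos: [497.1, 14.1, 102.1]
ee_rot: [-0.0, 0.796, 0.605, -0.003]
force: [-4.8, -1.3, 1.0]
grip_width: 0.532
```

```bash
python3 st.py
```

```text
t 16.52 yaw -0.2703 along 20.03 lat -0.95 z 102.1 Fx -4.89 Fy -0.61 Mz 0.305 load 8.0 g 0.532
```

Emit:
play_rows(plan=[[0.2,0.03,0,0,0,-0.02,-1]])

```text
time_s: 16.6
eef_pos: [497.3, 14.2, 102.1]
ee_rot: [-0.0, 0.803, 0.596, -0.003]
force: [-5.2, -1.2, 0.4]
grip_width: 0.535
```

```bash
python3 st.py
```

```text
t 16.60 yaw -0.2930 along 20.24 lat -0.93 z 102.1 Fx -5.32 Fy -0.42 Mz 0.324 load 10.2 g 0.535
```

Emit:
play_rows(plan=[[0.2,0.03,0,0,0,-0.02,-1]])

```text
time_s: 16.68
eef_pos: [497.5, 14.2, 102.1]
ee_rot: [-0.0, 0.809, 0.587, -0.003]
force: [-5.3, -0.5, 0.7]
grip_width: 0.531
```

```bash
python3 st.py
```

```text
t 16.68 yaw -0.3155 along 20.45 lat -0.92 z 102.1 Fx -5.33 Fy 0.25 Mz 0.415 load 18.5 g 0.531
```

Emit:
play_rows(plan=[[-0.4,-0.06,0,0,0,0.04,-1],[-0.4,-0.06,0,0,0,0.04,-1],[-0.2,-0.03,0,0,0,0.02,-1],[0.2,0.03,0,0,0,-0.02,-1],[0.2,0.03,0,0,0,-0.02,-1]])

```text
time_s: 17.1
eef_pos: [497.0, 14.1, 102.1]
ee_rot: [-0.0, 0.794, 0.608, -0.003]
force: [-5.0, -0.5, 0.7]
grip_width: 0.534
```

```bash
python3 st.py
```

```text
t 17.10 yaw -0.2645 along 19.98 lat -0.95 z 102.1 Fx -5.01 Fy 0.20 Mz 0.326 load 10.1 g 0.534
```

Emit:
play_rows(plan=[[0.2,0.03,0,0,0,-0.02,-1]])

```text
time_s: 17.18
eef_pos: [497.2, 14.2, 102.1]
ee_rot: [-0.0, 0.801, 0.599, -0.003]
force: [-4.5, -1.1, 1.0]
grip_width: 0.529
```

```bash
python3 st.py
```

```text
t 17.18 yaw -0.2873 along 20.18 lat -0.95 z 102.1 Fx -4.65 Fy -0.48 Mz 0.334 load 10.5 g 0.529
```

Emit:
play_rows(plan=[[0.2,0.03,0,0,0,-0.02,-1]])

```text
time_s: 17.27
eef_pos: [497.4, 14.2, 102.1]
ee_rot: [-0.001, 0.808, 0.589, -0.003]
force: [-5.8, -1.1, 0.3]
grip_width: 0.535
```

```bash
python3 st.py
```

```text
t 17.27 yaw -0.3100 along 20.38 lat -0.92 z 102.1 Fx -5.87 Fy -0.26 Mz 0.328 load 11.1 g 0.535
```

Emit:
play_rows(plan=[[0.2,0.03,0,0,0,-0.02,-1]])

```text
time_s: 17.35
eef_pos: [497.6, 14.3, 102.1]
ee_rot: [-0.001, 0.814, 0.58, -0.003]
force: [-5.3, -0.7, 0.6]
grip_width: 0.536
```

```bash
python3 st.py
```

```text
t 17.35 yaw -0.3326 along 20.54 lat -0.89 z 102.1 Fx -5.35 Fy 0.11 Mz 0.450 load 21.7 g 0.536
```

```bash
python3 - <<'E'
import numpy as np
from scipy.optimize import least_squares
d=np.array([(-.13,0),(-.042,3.6),(.016,3.5),(.0749,-1.2),(.1333,.6),(.1918,-2.1),(.2311,4.6),(.2722,10.4),(.2854,8.8),(.30,9.2),(.2008,2.9),(.2241,4.8),(.2472,5.9),(.2703,8.),(.293,10.2),(.3155,18.5),(.2645,10.1),(.2873,10.5),(.31,11.1),(.3326,21.7)])
x,y=d.T
for k in(None,165,120):
    f=lambda p:p[1]+(k or p[2])*np.maximum(0,x-p[0])-y
    r=least_squares(f,[.21,0.5]+([120] if k is None else []));m=lambda v:(k or r.x[2])*max(0,v-r.x[0])
    print(k,r.x.round(3),'rms',np.sqrt(np.mean(r.fun**2)).round(2),'N at .29,.31,.3326',[round(m(v),1) for v in(.29,.31,.3326)])
E
```

```text
None [  0.209   1.043 130.543] rms 2.31 N at .29,.31,.3326 [np.float64(10.6), np.float64(13.2), np.float64(16.2)]
165 [0.223 1.043] rms 2.47 N at .29,.31,.3326 [np.float64(11.0), np.float64(14.3), np.float64(18.0)]
120 [0.202 1.043] rms 2.33 N at .29,.31,.3326 [np.float64(10.5), np.float64(12.9), np.float64(15.6)]
```

Emit:
play_rows(plan=[[-0.4,-0.06,0,0,0,0.04,-1],[-0.4,-0.06,0,0,0,0.04,-1],[0.2,0.03,0,0,0,-0.02,-1]])

```text
time_s: 17.6
eef_pos: [497.1, 14.1, 102.1]
ee_rot: [-0.0, 0.798, 0.602, -0.003]
force: [-5.3, -1.0, 1.0]
grip_width: 0.533
```

```bash
python3 st.py
```

```text
t 17.60 yaw -0.2783 along 20.11 lat -0.96 z 102.1 Fx -5.40 Fy -0.21 Mz 0.293 load 7.5 g 0.533
```

Emit:
play_rows(plan=[[0.2,0.03,0,0,0,-0.02,-1]])

```text
time_s: 17.68
eef_pos: [497.3, 14.2, 102.1]
ee_rot: [-0.0, 0.805, 0.593, -0.003]
force: [-5.4, -0.9, 0.9]
grip_width: 0.534
```

```bash
python3 st.py
```

```text
t 17.68 yaw -0.3013 along 20.28 lat -0.91 z 102.1 Fx -5.47 Fy -0.13 Mz 0.358 load 13.5 g 0.534
```

Emit:
play_rows(plan=[[0,0,0,0,0,0,-1]])

```text
time_s: 17.77
eef_pos: [497.3, 14.2, 102.1]
ee_rot: [-0.0, 0.806, 0.592, -0.003]
force: [-4.6, -1.8, 0.1]
grip_width: 0.531
```

```bash
python3 st.py
```

```text
t 17.77 yaw -0.3041 along 20.30 lat -0.94 z 102.1 Fx -4.82 Fy -1.10 Mz 0.275 load 5.3 g 0.531
```

Emit:
play_rows(plan=[[0,0,0,0,0,0,-1],[0,0,0,0,0,0,-1]])

```text
time_s: 17.93
eef_pos: [497.3, 14.2, 102.1]
ee_rot: [-0.0, 0.806, 0.591, -0.003]
force: [-5.0, -1.7, 0.3]
grip_width: 0.532
```

```bash
python3 st.py
```

```text
t 17.93 yaw -0.3054 along 20.29 lat -0.91 z 102.1 Fx -5.16 Fy -0.97 Mz 0.356 load 13.0 g 0.532
```

Emit:
play_rows(plan=[[0,0,0,0,0,0,0.2],[0,0,0,0,0,0,0.5],[0,0,0,0,0,0,0.5],[0,0,0,0,0,0,0.5],[0,0,0,0,0,0,0.5]])

```text
time_s: 18.35
eef_pos: [498.8, 14.7, 102.4]
ee_rot: [0.0, 0.807, 0.59, -0.001]
force: [-0.3, 1.0, 0.6]
grip_width: 0.753
```

Emit:
play_rows(plan=[[0,0,5,0,0,0,0.5],[0,0,15,0,0,0,0.5],[0,0,25,0,0,0,0.5],[0,0,30,0,0,0,0.5],[0,0,30,0,0,0,0.5]])

```text
time_s: 18.77
eef_pos: [495.6, 15.3, 206.9]
ee_rot: [-0.005, 0.808, 0.59, -0.005]
force: [0.0, 0.4, 0.5]
grip_width: 0.75
```

Emit:
play_rows(plan=[[-5,20,10,0,0,0,0.5],[-10,35,0,0,0,0,0.5],[-10,35,0,0,0,0,0.5],[-10,35,0,0,0,0,0.5],[-10,35,0,0,0,0,0.5]])

```text
time_s: 19.18
eef_pos: [453.0, 175.3, 227.4]
ee_rot: [0.001, 0.811, 0.585, 0.001]
force: [-0.1, 0.6, 0.4]
grip_width: 0.753
```

Emit:
play_rows(plan=[[-15,35,0,0,0,0,0.5],[-15,35,0,0,0,0,0.5],[-15,35,0,0,0,0,0.5],[-15,20,0,0,0,0,0.5],[0,0,0,0,0,0,0.5]])

```text
time_s: 19.6
eef_pos: [386.9, 310.9, 230.2]
ee_rot: [0.001, 0.81, 0.587, 0.003]
force: [-0.3, -0.3, -0.5]
grip_width: 0.75
```

```bash
python3 st.py; python3 - <<'E'
from h import *
import pickle
o=np.zeros((560,800,3),np.uint8)
for i,(n,x,y) in enumerate((('top',325,145),('side',330,160))):
    c=cap(n);pickle.dump(c,open(n+'5.pkl','wb'));cv2.imwrite(f'pics/{n}5.png',c['img'])
    o[:560,i*400:i*400+400]=cv2.resize(c['img'][y:y+112,x:x+80],None,fx=5,fy=5,interpolation=cv2.INTER_CUBIC)
cv2.imwrite('pics/c6.png',o)
E
```

```text
t 19.60 yaw -0.3166 along -46.32 lat 308.50 z 230.2 Fx -0.33 Fy -0.25 Mz -0.066 load -30.2 g 0.750
```

View pics/c6.png

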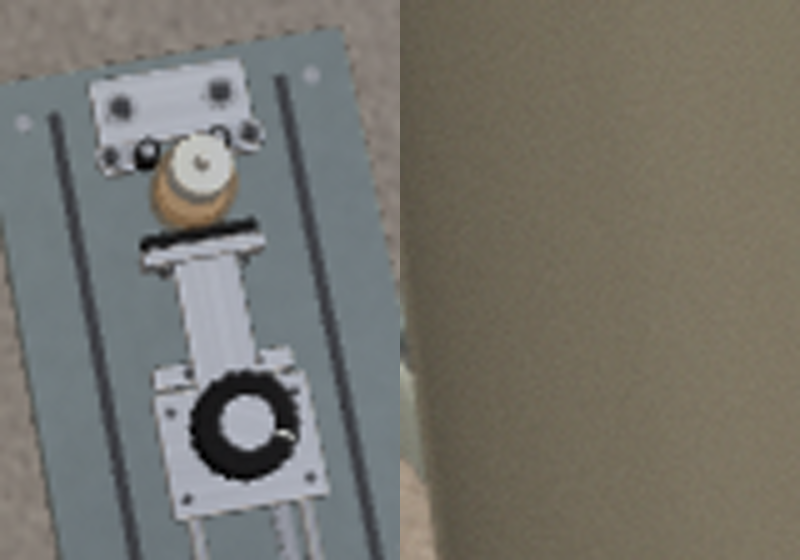

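The bottle stands upright with the pad pressed against it: nozzle at crop (201,161), pad front near (203,228), posts at (148,152) and (219,136). The knob's mark went from (250,432) to (287,435), about a third of a turn clockwise. A last numeric check follows, then I hand in.

```bash
python3 - <<'E'
from h import *
import pickle
c=pickle.load(open('top5.pkl','rb'))
f=lambda x,y:((x+.5)/5-.5+325,(y+.5)/5-.5+145)
ux=np.array([.9896,.1437]);uy=np.array([-.1437,.9896]);k0=np.array([477.1,12.2])
for n,p,z in(('nozzle',(201,161),151),('cap',(202,166),139),('knob',(246,423),133),('pad',(203,237),96)):
    d=atz(c,f(*p),z)[:2]-k0;print(n,(d@ux).round(1),(d@uy).round(1))
a=pickle.load(open('top0.pkl','rb'))['img'];b=c['img']
d=cv2.absdiff(a,b).max(2);d[:,400:]=0
n,l,st,ce=cv2.connectedComponentsWithStats((d>40).astype(np.uint8))
print([st[i].tolist() for i in range(1,n) if st[i,4]>12])
E
```

```text
nozzle 137.6 0.7
cap 137.8 -0.9
knob 22.0 0.6
pad 113.6 -0.8
[[353, 172, 27, 35, 489], [360, 219, 33, 40, 711], [356, 224, 4, 10, 25], [254, 239, 12, 14, 105], [221, 242, 27, 50, 509], [260, 246, 11, 9, 22], [213, 258, 15, 11, 65], [214, 263, 6, 12, 28], [160, 264, 60, 44, 1030], [223, 270, 8, 12, 52], [221, 280, 42, 71, 707], [207, 304, 21, 22, 177], [200, 313, 9, 10, 40], [205, 328, 39, 37, 466], [159, 347, 7, 14, 27], [164, 359, 6, 5, 14], [58, 364, 110, 36, 2013], [164, 364, 20, 21, 205], [190, 369, 13, 10, 27], [179, 386, 12, 10, 56], [71, 389, 13, 11, 64], [45, 394, 6, 6, 24]]
```

```bash
python3 -c "
from h import *
print(ctrl.finish_job())"
```

```text
the job is handed in; nothing more can be done
None
```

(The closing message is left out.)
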